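Hang the slotted electrode on the plating rail

ROBOT

A 6-joint arm with a two-finger parallel gripper is mounted at the origin on the work surface. World frame = base frame: x ahead of the robot, y to its left, z up, the work surface at z = 0. Lengths are in m, angles in rad, forces in N, time in s.
With the tool pointing down it reaches from about 0.375 to 0.9 m from the base axis. Payload 3.1 kg.
Tool frame: the origin (TCP) lies at the very end of the fingers, on their centre line; the grasp point (between the pads) lies 19 mm behind it (manip.hold_point_z is the distance from the TCP to the grasp point, in m); y points along the fingers, z is the direction in which the jaws open and shut, and the axes are right-handed (so a half turn about y gives the same grasp; the last joint's range is limited). The gripper opens to 85 mm and grips with 20 to 120 N. Pads are 22 mm wide; open, the fingers measure 114 mm over their backs; the gripper's body (76 mm by 85 mm) begins 54 mm behind the grasp point. The pads swing forward as they close: fully open they stand 13 mm farther back than shut.
Start: joints at [-1.484, 0.527, 1.433, -0, 1.181, -0.178], TCP at [0.164, -0.603, 0.231] pointing down, gripper open.
Joint ranges: [-3.08, 3.08], [-0.75, 2.2], [0.22, 2.44], [-1.43, 4.57], [0, 2.65], [-2.85, 2.85]. Speed limits (rad/s): [2.79, 2.79, 3.14, 3.14, 3.14, 3.14].

INTERFACE

Orientations are given as a unit quaternion [x, y, z, w].
In Python, from station import manip, eyes, workorder gives the robot as it stands. The module is installed in compiled form; this text tells all that it offers.
- The arm moves only by the shell command python3 -m jog 'ROWS' [OPENING] [FORCE]. ROWS is JSON, a list of rows, each a list of 2 entries, a list of its own where there are three numbers: the shift along the tool's x, y, z in cm, then the turn about the tool's y in rad. A call has 1 to 20 rows; each row is the pose to reach, as a shift and turn from the pose commanded when the call began, along the tool's axes at that moment; what a row does not reach only later rows make up. A row lasts 1/12 s, in which the tool goes at most 41.7 mm and 7.16 degrees, less where a joint would pass 70% of its speed; a pose out of reach is approached as far as the arm can. A call with a gripper value outside its range is refused whole. OPENING is the finger opening in cm, from 0 to 8.54, set as the call begins (- or left out, the last holds). The fingers move at their own pace and stop on an object; FORCE is the grip in N (left out, the last holds). Time passes only in rows, so rows that repeat a pose let the fingers close. It gives the time, the measured TCP pose, the force and the opening at its end, in the units of the state.
- manip.sense(): the state, without advancing time (a new reading comes with each control period).
- eyes.snapshot(name): name is "side" or "top"; returns a dict with "frame" (384x512x3 uint8, red, green, blue), "vfov" (degrees; the focal length in pixels is half the picture's height over the tangent of half this angle, whatever the lens; pixels are square), "cx", "cy" (the principal point, pixels), "rvec" (rotation vector, rad) and "tvec" (3), from world to camera coordinates, as OpenCV has them. Camera axes: x right, y down, z forward; pixel columns grow to the right and rows downward; lengths in m; the calibration is good to about 2 mm. A picture is of the moment at which its call begins. There is no depth.
- workorder.sign_off(): hands the job in, once; it reports no verdict.
The state is a dict: "t": time; "q": joint angles; "qd": joint speeds; "tau": joint torques, N m; "tcp_pos": TCP position; "tool_rot": TCP orientation; "force": force on the tool from outside, world axes, zero at the start; "ft_torque": the same for the moment, N m; "finger_gap": opening from 0.0 (shut) to 1.0 (fully open).
Only numpy, scipy, OpenCV 4.12 (cv2) and the standard library are available. Lean on these libraries where they do the work, as an engineer would, in place of code of your own. Each camera call takes 0.05 s, during which the arm holds its last target. There are 200 camera calls.

TASK

Take the steel electrode hanger that has the slot open at its side out of the wooden rack and hang it on the headed pin of the plating tank's rail: slide the slot sideways over the pin behind its head until you feel the slot's end, then lower it so that the pin sits fully up in the notch, and let go so that it hangs plumb in the tank. The pin's clamp has been set by hand, so feel for it gently, with a light push, and leave the other hangers and the things on the bench where they are.

Things in the scene. Friction and masses are not known exactly. Their poses are not given: they have to be found in the camera images.
- slot_hanger: The hanger to hang: steel plate 8 mm thick (x), 60 mm wide (y), 145 mm tall, told by the L-shaped slot open at its +y side edge. Origin: centre of its bottom edge; z up. Mass about 0.42 kg, balanced under the notch. It starts upright in one of the rack's three pockets; its axes are then the rack's.
- hanger_grip (a point): Centre of slot_hanger's black grip block, 165 mm above the hanger's bottom, same axes. The block is 16 mm (x) by 40 mm (y) by 40 mm tall, standing on the plate's top edge (145 to 185 mm above the bottom).
- slot_mouth (a point): On slot_hanger: middle of the slot's open mouth, at y = +30 mm, 106.5 mm above its bottom, same axes. From here the slot, 13 mm high (100 to 113 mm above the bottom), runs level towards -y to a closed end wall 36 mm in (hanger y = -6 mm).
- seat (a point): On slot_hanger: middle of the notch's upper end, where the pin bears when hung; 125 mm straight above the hanger's origin, same axes. The notch is 12 mm wide (y = -6 to +6 mm) and rises 12 mm from the slot's inner end (113 to 125 mm above the bottom), so its one side is in line with the slot's end wall.
- round_hanger: Another hanger in the rack, not wanted: same plate, grip block and origin, but a closed round hole 18 mm wide instead of the slot.
- oblong_hanger: Another hanger in the rack, not wanted: same plate, grip block and origin, but a closed level oblong hole, 36 mm wide and 12 mm high, instead of the slot.
- rack: Fixed wooden rack, 60 x 330 x 35 mm, origin under its centre, long along y. Three pockets in a row at y = -110, 0, +110 mm, each 10 mm (x) by 66 mm (y), with floor 10 mm above the table; a hanger stands upright in each, its bottom on the pocket floor.
- station: Fixed plating station; origin under its centre on the table, z up, robot's side -x, pin's side +x. Empty white open tank in its middle: 100 mm (x) by 260 mm (y), walls 5 mm, rim 65 mm above the table, floor 13 mm. Two posts at y = -150 and +150 mm (x -10 to -28 mm) carry a brass rail along y. Hung home, the hanger's bottom is 44 mm above the table, inside the tank, its plate parallel to the rail.
- rail_mid (a point): Middle of the rail's front face, axes of the station; at station x = -10 mm, y = 0, 165 mm above the table. The rail is 340 mm long (y), 18 mm deep (towards -x) and with its clamp reaches 15 mm above and below this point. The face looks to +x, away from the robot, and the pin sticks out of it.
- pin_line (a point): Point 10 mm in front (+x) of rail_mid, station axes, NOT on the pin itself: the pin, at this same height, is on a tight hand-set clamp up to 22 mm to either side (y), unmeasured: feel for it. It is rigid, points to +x; shank 8 mm thick, 20 mm long (x = -10 to +10 mm from here), then a head 18 mm across, 6 mm thick. The plate belongs in that 20 mm gap, centred here.
- brick: Loose fire brick 110 x 220 x 40 mm lying beyond the rack; origin under its centre.
- beaker: Empty glass beaker 80 mm wide, 105 mm tall, on the fire brick; origin under its centre.
- spool: Copper spool 44 mm wide, 32 mm tall, standing beside the rack; origin under its centre.
- brush: Brush 170 mm long lying on the bench on the robot's side of the rack; origin near its middle.
- jar: Amber jar 56 mm wide, 70 mm tall, beyond the rack; origin under its centre.
- dish: White dish 90 mm wide, 30 mm tall, beyond the tank; origin under its centre.
- screwdriver: Screwdriver 160 mm long lying on the bench on the robot's side of the tank; origin near its middle.

How it is judged:
On the way, in this order (a step that is already met when the one before it is completed fails the run):
1. the slotted hanger is lifted clear of the rack (z of slot_hanger in the frame of rack above 0.045 m and contact force between slot_hanger and rack below 0.1 N), for 0.1 s.
2. the hanger hangs seated on the pin: notch down on the pin, plate in the gap behind the head, plumb (z of seat in the frame of station between 0.165 and 0.173 m and x of seat in the frame of station between -0.009 and 0.009 m and y of seat in the frame of station between -0.028 and 0.028 m and angle between slot_hanger's own z axis and vertical below 0.12 rad and contact force between slot_hanger and station above 1 N), for 0.3 s.
At the end, for the whole second after the job is handed in: The slotted hanger hangs released and at rest on the pin: notch top 165 to 173 mm above the station's foot, within 9 mm (x) of the gap's middle and 28 mm (y) of the rail's middle, plumb within 0.12 rad, its weight on the station (all of step 2 and linear speed of slot_hanger below 0.02 m/s and angular speed of slot_hanger below 0.2 rad/s and contact force between slot_hanger and the fingers below 0.1 N); the robot touches nothing.
It fails at once if the hanger is pressed on the station with more than 20 N (contact force between slot_hanger and station above 20 N).
It fails at once if the robot itself presses on the station with more than 20 N (contact force between the arm and station above 20 N).
It fails at once if another hanger is shifted by more than 20 mm or tipped (distance of any of round_hanger, oblong_hanger from where it was at the start of the episode above 0.02 m or angle between any of round_hanger, oblong_hanger's own z axis and vertical above 0.25 rad).
It fails at once if a thing on the bench is shifted by more than 30 mm (distance of any of brick, beaker, spool, brush, jar, dish, screwdriver from where it was at the start of the episode above 0.03 m).
It also fails if it takes over 58 s, if anything falls off the work surface, if the arm or the gripper's body presses on something with over 40 N, if the wrist force passes 120 N, or if a joint passes its speed limit or range.

## Working session

There is one attempt and no reset: what is moved stays moved. The work goes in short steps, Python scripts to look and compute and a shell command to move; the robot and the scene stay as the last step left them, time stands still between calls to the robot, and variables do not carry over. Pictures are saved under pics/ and viewed, about 8 in all and at most 12, crops included, and the job is handed in when it is done.

```bash
mkdir -p pics; cat > h.py <<'E'
import numpy as np, cv2
from station import manip, eyes
from scipy.spatial.transform import Rotation as R
def snap(n,f=None):
    s=eyes.snapshot(n)
    if f: cv2.imwrite(f,s["frame"][:,:,::-1])
    return s
def K(s):
    f=s["frame"].shape[0]/2/np.tan(np.radians(s["vfov"])/2)
    return np.array([[f,0,s["cx"]],[0,f,s["cy"]],[0,0,1]])
def ray(s,u,v):
    Rm=cv2.Rodrigues(np.array(s["rvec"],float))[0];t=np.array(s["tvec"],float).ravel()
    return -Rm.T@t, Rm.T@np.linalg.inv(K(s))@np.array([u,v,1.])
def onz(s,u,v,z):
    c,d=ray(s,u,v); return c+d*(z-c[2])/d[2]
def proj(s,P):
    return cv2.projectPoints(np.atleast_2d(np.array(P,float)),np.array(s["rvec"],float),np.array(s["tvec"],float),K(s),None)[0][:,0]
E
python3 - <<'E'
from h import *
for n in("side","top"):
    s=snap(n,f"pics/{n}0.png"); print(n,{k:s[k] for k in s if k!="frame"}, ray(s,256,192))
m=manip.sense();print(m, R.from_quat(m["tool_rot"]).as_matrix().round(3), manip.hold_point_z)
E
```

```text
side {'vfov': 49.80672207669459, 'cx': 257.6930473482478, 'cy': 193.93668790819498, 'rvec': array([ 2.35382647, -0.48606707,  0.2183337 ]), 'tvec': array([-0.56412477,  0.23359777,  0.90896254])} (array([ 0.32026797, -0.63077629,  0.83580337]), array([ 0.28571175,  0.62210243, -0.72896917]))
top {'vfov': 42.2672641443802, 'cx': 256.61568917083497, 'cy': 195.85135250263713, 'rvec': array([ 2.17959913, -2.14426114,  0.15416906]), 'tvec': array([-0.07478667,  0.61108014,  1.40529271])} (array([ 0.42771577, -0.04541118,  1.47270385]), array([ 0.13535744, -0.01203777, -0.99075482]))
{'t': 0.1, 'q': array([-1.48351139e+00,  5.28390980e-01,  1.43379507e+00, -3.25990524e-06,
        1.18139083e+00, -1.78526352e-01]), 'qd': array([ 0.00043878, -0.00249714, -0.00417151,  0.00148886, -0.00027878,
        0.0005668 ]), 'tau': array([-3.99679730e-04, -4.43305707e+01, -1.78585625e+01, -2.19366821e-04,
        3.83799139e-03,  5.51850874e-06]), 'tcp_pos': array([ 0.16413648, -0.60238642,  0.2304139 ]), 'tool_rot': array([-0.09367152,  0.70157128, -0.70016958,  0.09373337]), 'force': array([ 0.91662613, -0.03654352,  0.55416095]), 'ft_torque': array([ 0.03835621,  0.00511557, -0.01110352]), 'finger_gap': 0.9983314094598921} [[-0.965 -0.     0.263]
 [-0.263  0.002 -0.965]
 [-0.    -1.    -0.002]] 0.0187
```

View pics/side0.png

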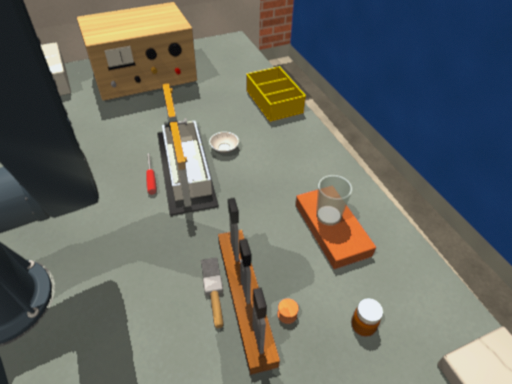

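View pics/top0.png

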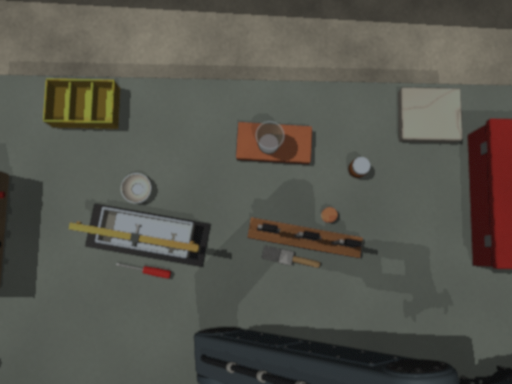

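Overview: in the top view the rack lies around (250..362, 220..255), the station around (90..210, 205..265), and the rail runs (70,227)–(198,247). I'll take enlarged crops to find the slot and measure the edges.

```bash
python3 - <<'E'
from h import *
s=cv2.imread("pics/side0.png");t=cv2.imread("pics/top0.png")
a=cv2.resize(s[190:375,195:310],None,fx=3.2,fy=3.2,interpolation=3)
b=cv2.resize(t[195:275,60:215],None,fx=3,fy=3,interpolation=3)
c=cv2.resize(t[210:265,240:370],None,fx=3,fy=3,interpolation=3)
o=np.zeros((592,800,3),np.uint8);o[:a.shape[0],:a.shape[1]]=a
w=min(430,b.shape[1]);o[:240,370:370+w]=b[:,:w];o[250:415,370:760]=c
cv2.imwrite("pics/c1.png",o)
S=eyes.snapshot("top");h=cv2.cvtColor(S["frame"],cv2.COLOR_RGB2HSV)
def rect(m,z,name):
    n,l,st,ce=cv2.connectedComponentsWithStats(m.astype(np.uint8))
    for i in range(1,n):
        if st[i,4]>60:
            p=np.argwhere(l==i)[:,::-1].astype(np.float32);bx=cv2.boxPoints(cv2.minAreaRect(p))
            print(name,ce[i].round(1),st[i],[onz(S,*q,z)[:2].round(4).tolist() for q in bx])
H,Sa,V=h[...,0],h[...,1],h[...,2]
reg=np.zeros(H.shape,bool);reg[205:262,240:372]=1
rect(reg&(H<14)&(Sa>110)&(V>60),.035,"rack")
rect(reg&(V<50),.195,"grip")
reg=np.zeros(H.shape,bool);reg[205:275,60:215]=1
rect(reg&(H>14)&(H<30)&(Sa>110)&(V>80),.180,"rail")
E
```

```text
rack [329.6 214.6] [322 208  16  14 170] [[0.5804, -0.256], [0.5812, -0.2999], [0.5432, -0.2997], [0.5425, -0.256]]
rack [302.5 237.6] [ 248  218  114   39 1341] [[0.4927, -0.0408], [0.5493, -0.0501], [0.4956, -0.3732], [0.4394, -0.3622]]
grip [269.7 228.2] [259 224  20   9 110] [[0.5052, -0.07], [0.5223, -0.0728], [0.5142, -0.1217], [0.4972, -0.1187]]
grip [308.6 235.7] [288 231  33  10 143] [[0.4897, -0.1442], [0.5088, -0.1468], [0.4983, -0.2299], [0.4792, -0.2271]]
grip [351.9 244.5] [324 239  48  14 211] [[0.4747, -0.2374], [0.4975, -0.2426], [0.4723, -0.3633], [0.4496, -0.3578]]
rail [ 98.5 230.5] [ 70 222  61  17 359] [[0.5024, 0.4209], [0.5216, 0.4179], [0.4899, 0.2626], [0.4707, 0.2659]]
rail [170.2 243.3] [139 236  60  16 351] [[0.472, 0.2411], [0.4966, 0.2376], [0.4703, 0.0842], [0.4458, 0.0881]]
```

View pics/c1.png

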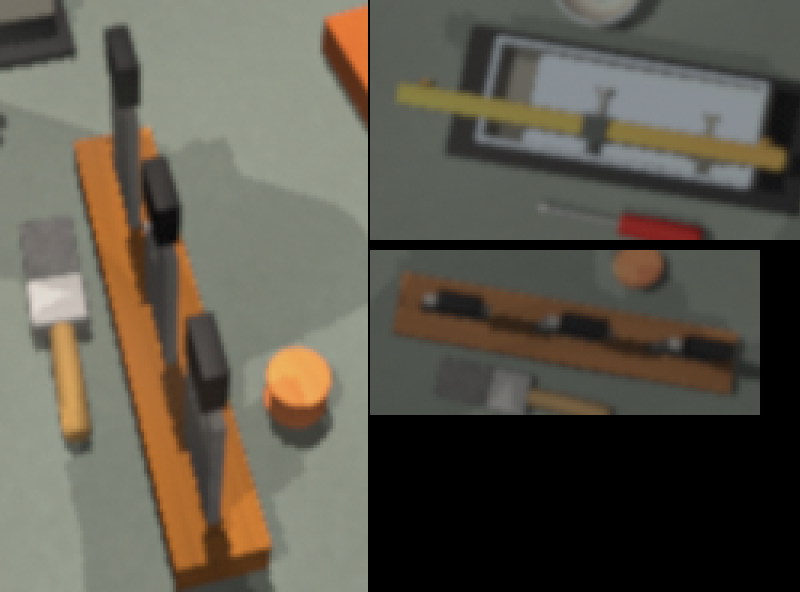

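```bash
python3 - <<'E'
from h import *
o=np.zeros((600,800,3),np.uint8)
ctr=[np.array(p) for p in [(.5125,-.098),(.494,-.207),(.4755,-.315)]]
yh=np.array([.168,.986]);xh=np.array([.986,-.168])
for r,n in enumerate(("side","top")):
    S=[eyes.snapshot(n) for _ in range(3)];f=np.mean([s["frame"] for s in S],0).astype(np.float32)
    for i,c in enumerate(ctr):
        P=[np.r_[c+yh*y-xh*.004,.01+z] for y in(-.03,.03) for z in(0.03,.1,.113,.145)]
        q=proj(S[0],P);print(n,i,q.round(1).tolist())
        m=q.mean(0);M=np.array([[8,0,-8*m[0]+130],[0,8,-8*m[1]+148]])
        w=cv2.warpAffine(f,M,(262,298),flags=2)
        w=np.clip(w*1.6,0,255)
        o[r*300:r*300+298,i*266:i*266+262]=w[:,:,::-1]
cv2.imwrite("pics/c2.png",o)
E
```

```text
side 0 [[235.2, 259.3], [234.6, 241.1], [234.4, 237.4], [234.1, 228.2], [230.0, 238.8], [229.1, 220.1], [228.9, 216.4], [228.4, 207.0]]
side 1 [[246.1, 302.1], [246.1, 284.9], [246.1, 281.4], [246.1, 272.6], [240.0, 278.0], [239.6, 260.2], [239.5, 256.6], [239.3, 247.5]]
side 2 [[258.8, 352.1], [259.7, 336.7], [259.8, 333.6], [260.3, 325.6], [251.6, 323.7], [251.9, 307.1], [252.0, 303.8], [252.1, 295.3]]
top 0 [[277.6, 233.6], [279.1, 232.3], [279.3, 232.0], [280.1, 231.4], [257.1, 229.8], [257.5, 228.3], [257.6, 228.0], [257.8, 227.2]]
top 1 [[315.3, 240.7], [318.7, 239.7], [319.4, 239.5], [321.1, 239.0], [294.8, 236.8], [297.2, 235.7], [297.6, 235.4], [298.8, 234.8]]
top 2 [[352.8, 247.7], [358.1, 247.1], [359.1, 247.0], [361.8, 246.7], [332.3, 243.9], [336.5, 243.1], [337.4, 242.9], [339.5, 242.5]]
```

View pics/c2.png

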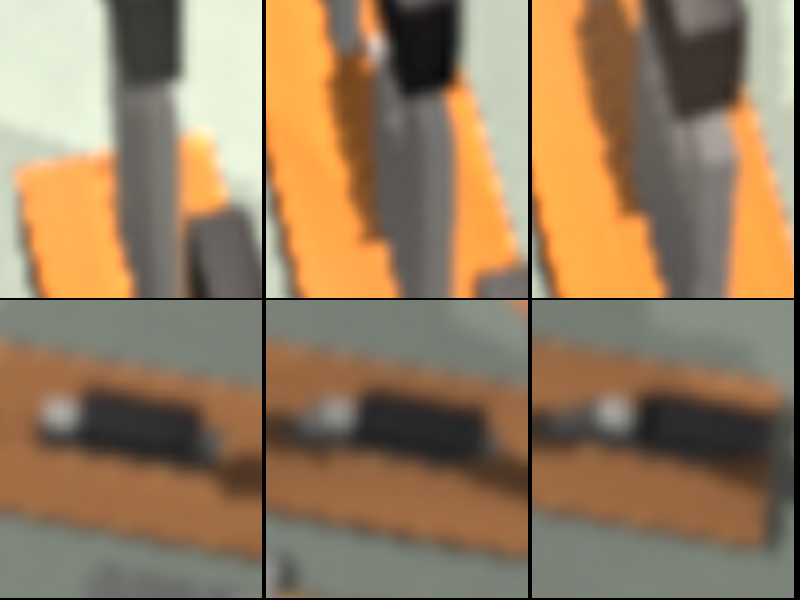

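```bash
python3 - <<'E'
from h import *
ctr=[np.array(p) for p in [(.5125,-.098),(.494,-.207),(.4755,-.315)]]
yh=np.array([.168,.986]);xh=np.array([.986,-.168])
s=eyes.snapshot("side");f=np.mean([eyes.snapshot("side")["frame"] for _ in range(4)],0).astype(np.float32)
t=eyes.snapshot("top");g=np.mean([eyes.snapshot("top")["frame"] for _ in range(4)],0).mean(2)
o=np.zeros((600,800,3),np.uint8)
for i,c in enumerate(ctr):
    # y from +50 (left) to -40, z 20..150
    src=proj(s,[np.r_[c+yh*y-xh*.004,.01+z] for y,z in((.05,.15),(-.05,.15),(-.05,.02),(.05,.02))]).astype(np.float32)
    dst=np.float32([[0,0],[260,0],[260,390],[0,390]])
    w=cv2.warpPerspective(f,cv2.getPerspectiveTransform(src,dst),(260,390),flags=2)
    w=np.clip((w-30)*2.0,0,255);o[:390,i*266:i*266+260]=w[:,:,::-1]
    # top: edge profile along +y edge
    zz=np.arange(.03,.15,.005)
    m=[]
    for x in(-.003,0,.003):
        q=proj(t,[np.r_[c+yh*.031+xh*x,.01+z] for z in zz]).astype(np.float32)
        m.append(cv2.remap(g.astype(np.float32),q[None,:,0],q[None,:,1],1)[0])
    print(i,np.mean(m,0).round().astype(int).tolist())
    P=proj(t,np.r_[c+yh*.031,.11])[0].round().astype(int)
    print(P);print(g[P[1]-5:P[1]+4,P[0]-8:P[0]+9].round().astype(int))
cv2.imwrite("pics/c3.png",o)
E
```

```text
0 [57, 57, 58, 58, 60, 61, 62, 63, 65, 66, 68, 69, 71, 72, 73, 75, 76, 78, 79, 81, 82, 83, 84, 84]
[257 227]
[[ 76  76  74  72  71  71  71  71  71  71  71  71  70  67  62  61  62]
 [ 74  73  72  72  71  71  71  71  72  75  76  75  70  61  52  47  49]
 [ 73  70  70  70  71  71  71  71  76  84  88  85  76  59  44  37  37]
 [ 71  67  67  69  70  70  70  71  79  92 100  98  85  62  41  34  33]
 [ 71  64  65  68  69  68  68  68  76  93 103 102  88  62  41  34  33]
 [ 70  65  65  68  69  68  67  64  67  80  89  90  78  55  37  32  32]
 [ 70  66  66  67  68  68  66  59  54  59  66  67  57  41  31  28  30]
 [ 72  71  69  68  68  68  66  58  49  45  45  46  40  33  26  25  26]
 [ 74  74  72  70  70  70  69  62  56  50  47  47  46  40  34  31  30]]
1 [39, 40, 41, 42, 44, 46, 47, 49, 51, 53, 54, 56, 57, 59, 61, 62, 64, 65, 66, 67, 69, 71, 73, 75]
[297 234]
[[68 67 67 67 67 66 66 67 66 67 67 67 67 67 66 64 63]
 [66 66 67 67 67 67 67 67 67 67 68 69 69 67 62 56 52]
 [62 64 66 67 67 67 67 67 67 69 73 76 76 69 57 44 38]
 [53 57 63 65 64 64 65 66 67 70 79 86 85 75 55 35 29]
 [42 46 53 54 53 54 58 63 66 71 82 90 89 77 54 32 26]
 [37 38 40 41 40 42 48 57 63 68 78 86 85 72 49 30 26]
 [36 36 35 35 34 35 39 48 56 60 64 69 69 58 39 26 25]
 [39 38 36 34 34 35 36 40 45 47 47 50 50 42 30 23 22]
 [48 47 45 41 39 38 38 38 38 38 40 42 43 38 31 28 27]]
2 [36, 37, 38, 39, 41, 43, 45, 46, 47, 48, 49, 49, 49, 49, 49, 49, 50, 51, 52, 54, 58, 63, 68, 74]
[336 242]
[[70 70 70 70 70 70 69 69 69 69 69 69 69 69 69 68 65]
 [68 69 70 70 70 69 69 69 69 68 68 70 74 76 73 67 58]
 [61 64 66 66 66 66 67 67 66 64 65 72 84 88 82 70 53]
 [49 53 55 55 55 57 60 62 60 58 60 73 92 98 91 74 50]
 [39 41 41 41 41 46 52 54 53 52 55 71 90 97 91 73 48]
 [36 35 35 33 34 38 45 47 47 46 48 60 76 83 80 65 42]
 [38 36 34 33 33 35 40 41 40 40 41 46 54 60 60 50 33]
 [44 42 39 38 36 36 37 37 39 43 45 44 43 44 44 39 30]
 [57 55 49 46 45 45 44 44 48 55 58 54 49 46 45 43 38]]
```

View pics/c3.png

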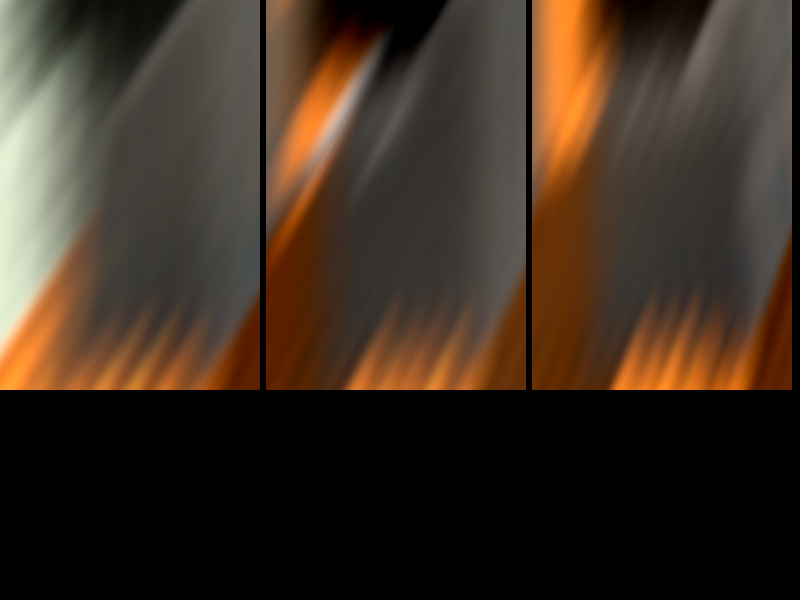

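```bash
python3 - <<'E'
from h import *
ctr=[np.array(p) for p in [(.5125,-.098),(.494,-.207),(.4755,-.315)]]
yh=np.array([.168,.986]);xh=np.array([.986,-.168])
s=eyes.snapshot("side");f=np.mean([eyes.snapshot("side")["frame"] for _ in range(4)],0)
o=np.zeros((600,800,3),np.uint8);k=11
for i,c in enumerate(ctr):
    q=proj(s,np.r_[c-xh*.004,.116])[0].round().astype(int);a=q-[8,27]
    w=np.clip((f[a[1]:a[1]+54,a[0]:a[0]+12+4]-20)*1.8,0,255).astype(np.uint8)[:,:,::-1]
    w=np.ascontiguousarray(cv2.resize(w,None,fx=8,fy=k,interpolation=0));w2=w.copy()
    def L(y,z,x=-.004): return tuple(((proj(s,np.r_[c+yh*y+xh*x,.01+z])[0]-a+.5)*[8,k]).round().astype(int).tolist())
    cv2.polylines(w2,[np.int32([L(.03,.1),L(-.006,.1),L(-.006,.125),L(.006,.125),L(.006,.113),L(.03,.113)])],True,(0,0,255),1)
    cv2.polylines(w2,[np.int32([L(.03,0.03),L(.03,.145),L(-.03,.145),L(-.03,.03)])],True,(0,255,0),1)
    cv2.polylines(w2,[np.int32([L(.02,.145,-.008),L(-.02,.145,-.008),L(-.02,.145,.008)])],False,(255,255,0),1)
    o[:594,i*266:i*266+128]=w;o[:594,i*266+132:i*266+260]=w2
cv2.imwrite("pics/c4.png",o)
E
```

```text
(no output)
```

View pics/c4.png

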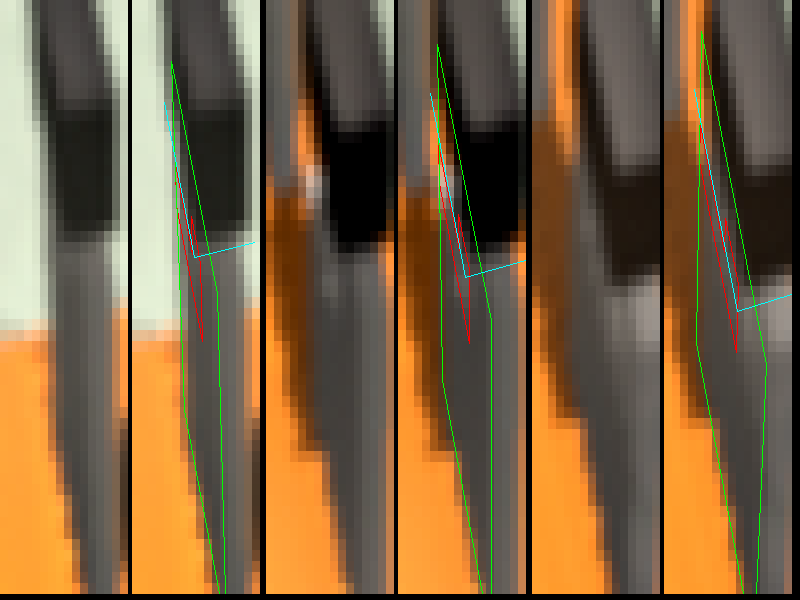

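The bright spot at the middle hanger's predicted slot mouth, with a second at its inner end, matches an open side slot; the other two show neither, so I'll take the middle one. Next I'll start moving while refining the rail and pin fit.

```bash
python3 - <<'E'
from h import *
T=eyes.snapshot("top");S=eyes.snapshot("side")
def mask(s,reg):
    h=cv2.cvtColor(s["frame"],cv2.COLOR_RGB2HSV);m=(h[...,0]>14)&(h[...,0]<30)&(h[...,1]>110)&(h[...,2]>80)
    r=np.zeros(m.shape,bool);r[reg[1]:reg[3],reg[0]:reg[2]]=1;return m&r
m=mask(T,(60,205,215,275));P=[]
for c in range(70,200):
    v=np.flatnonzero(m[:,c])
    if len(v)>=3:P.append((c,v.mean(),len(v)))
P=np.array(P);W=np.array([onz(T,a,b,.18)[:2] for a,b,_ in P])
for _ in range(3):
    k=np.polyfit(W[:,1],W[:,0],1);r=W[:,0]-np.polyval(k,W[:,1]);g=abs(r)<max(.0015,1.5*r.std());W=W[g]
print("rail line x=a*y+b",k,r.std(),"ends y",W[:,1].min(),W[:,1].max(),"widths",np.median(P[:,2]))
yaw=-np.arctan(k[0]);yc=(W[:,1].min()+W[:,1].max())/2
sx=np.array([np.cos(yaw),np.sin(yaw)]);sy=np.array([-sx[1],sx[0]])
c=np.array([np.polyval(k,yc),yc]);st=c+sx*.019;print("yaw",yaw,"railtop",c,"station origin",st)
for a,b in((138,225.7),):
    q=onz(T,a,b,.174)[:2]-st;print("pin head est",q@sx,q@sy)
# side check: project rail top ends
m2=mask(S,(150,75,215,220));v=np.argwhere(m2);print("side brass",v.min(0)[::-1],v.max(0)[::-1])
for y in(-.17,.17):
    print(y,proj(S,[np.r_[st+sx*x+sy*y,z] for x,z in((-.01,.18),(-.028,.18),(-.01,.15))]).round(1).tolist())
f=cv2.resize(T["frame"][195:275,90:190],None,fx=8,fy=7,interpolation=2)[:,:,::-1];cv2.imwrite("pics/c5.png",f)
m=manip.sense();p=m["tcp_pos"];M=R.from_quat(m["tool_rot"]).as_matrix()
for z in(.37,.26): print("to above hanger, tool cm",(M.T@(np.array([.494,-.207,z])-p)*100).round(2), p)
E
```

```text
rail line x=a*y+b [0.16319069 0.44010298] 0.0006394587598766649 ends y 0.09429531556178675 0.4190071558431543 widths 6.0
yaw -0.16176474670243288 railtop [0.48198607 0.25665124] station origin [0.50073802 0.25359109]
pin head est 0.011642095259000701 -0.006810729107196725
side brass [150  75] [195 167]
-0.17 [[184.1, 160.0], [176.3, 161.2], [185.5, 169.3]]
0.17 [[168.2, 82.1], [161.9, 82.8], [169.6, 91.1]]
to above hanger, tool cm [-42.22 -13.87 -29.55] [ 0.16422688 -0.60299842  0.23129579]
to above hanger, tool cm [-42.22  -2.87 -29.55] [ 0.16422688 -0.60299842  0.23129579]
```

View pics/c5.png

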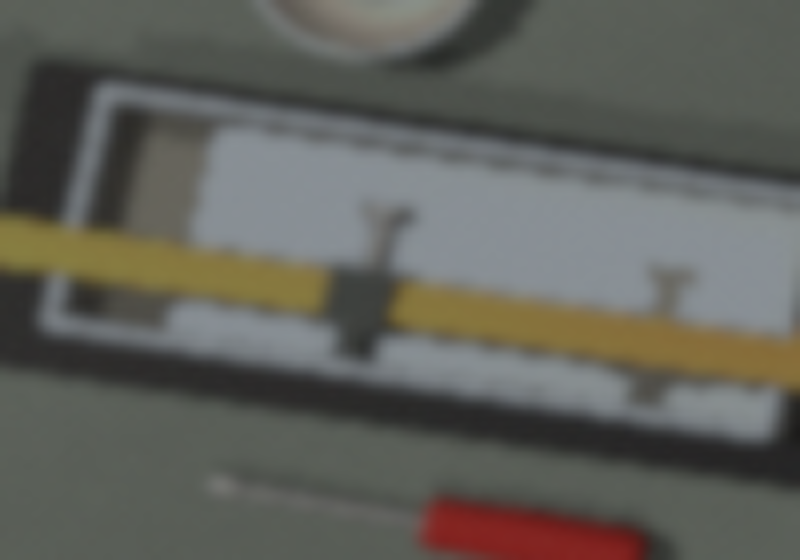

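```bash
python3 -m jog '[[[-1,-1,-0.7],-0.05],[[-4,-2.9,-2.8],-0.15],[[-7.5,-2.9,-5.2],-0.25],[[-11,-2.9,-7.7],-0.35],[[-14.5,-2.9,-10.1],-0.45],[[-18,-2.9,-12.6],-0.55],[[-21.5,-2.9,-15],-0.65],[[-25,-2.9,-17.5],-0.75],[[-28.5,-2.9,-20],-0.85],[[-32,-2.9,-22.4],-0.95],[[-35.5,-2.9,-24.8],-1.05],[[-38.5,-2.9,-27],-1.14],[[-40.8,-2.9,-28.5],-1.14],[[-42.2,-2.9,-29.5],-1.14],[[-42.2,-2.9,-29.5],-1.14],[[-42.2,-2.9,-29.5],-1.14],[[-42.2,-2.9,-29.5],-1.14]]' 6
python3 - <<'E'
from h import *
m=manip.sense();M=R.from_quat(m["tool_rot"]).as_matrix();print(M.round(3),m["q"].round(2),m["force"])
S=snap("side","pics/s1.png");T=snap("top","pics/t1.png")
o=np.hstack([cv2.resize(S["frame"][160:360,180:330],(400,533)),cv2.resize(T["frame"][180:310,235:335],(400,533))])
cv2.imwrite("pics/c6.png",o[:,:,::-1])
E
```

```text
t: 2.72
tcp_pos: [0.4935, -0.208, 0.2603]
tool_rot: [0.457, -0.539, 0.54, -0.457]
force: [0.4, 0.3, 0.1]
finger_gap: 0.702
[[-0.164 -0.     0.986]
 [-0.986 -0.    -0.164]
 [ 0.001 -1.    -0.   ]] [-0.61  0.37  1.62 -0.    1.15 -0.44] [0.40106406 0.3031334  0.11674533]
```

View pics/c6.png

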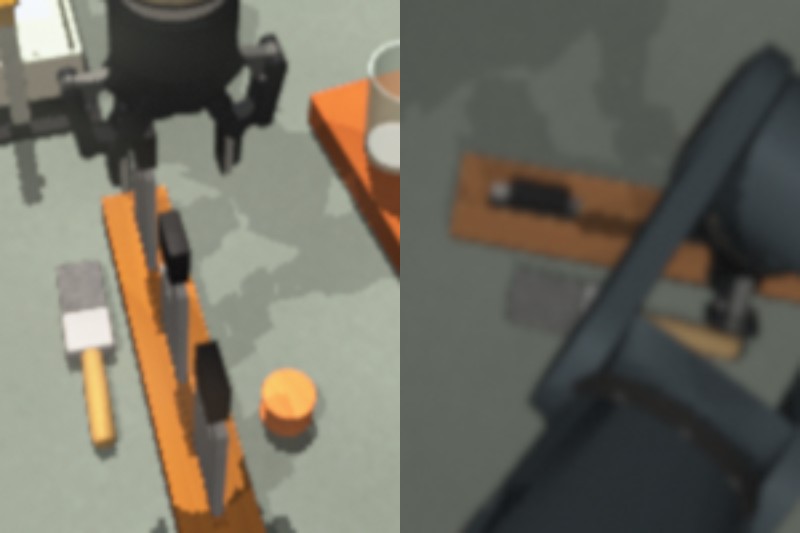

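Gripper is above the middle hanger (grip at (175,245) in the left crop) and square to the rack. Descend and grip.

```bash
python3 -m jog '[[[0,1,0],0],[[0,2.5,0],0],[[0,4.5,0],0],[[0,6.5,0],0],[[0,8,0],0],[[0,9.3,0],0],[[0,10,0],0],[[0,10,0],0],[[0,10,0],0]]'; python3 -m jog '[[[0,0,0],0],[[0,0,0],0],[[0,0,0],0],[[0,0,0],0],[[0,0,0],0],[[0,0,0],0],[[0,0,0],0],[[0,0,0],0],[[0,0,0],0],[[0,0,0],0]]' 0.5 60
```

```text
t: 3.57
tcp_pos: [0.4936, -0.208, 0.16]
tool_rot: [-0.457, 0.54, -0.539, 0.457]
force: [-0.2, -0.2, 0.2]
finger_gap: 0.705
t: 4.4
tcp_pos: [0.4945, -0.2079, 0.1612]
tool_rot: [0.457, -0.539, 0.54, -0.457]
force: [-0.2, -0.8, 5.5]
finger_gap: 0.178
```

```bash
python3 -m jog '[[[0,-0.5,0],0],[[0,-1.5,0],0],[[0,-3,0],0],[[0,-5,0],0],[[0,-7.5,0],0],[[0,-10,0],0],[[0,-12.5,0],0],[[0,-15,0],0],[[0,-17.5,0],0],[[0,-19.5,0],0],[[0,-20.5,0],0],[[0,-21,0],0],[[0,-21,0],0],[[0,-21,0],0]]'
python3 - <<'E'
from h import *
m=manip.sense();p=m["tcp_pos"];M=R.from_quat(m["tool_rot"]).as_matrix();print(m["ft_torque"])
S=snap("side","pics/s2.png");T=snap("top")
o=np.hstack([cv2.resize(S["frame"][90:290,180:330],(400,533)),cv2.resize(S["frame"][150:270,205:275],(400,533),interpolation=2)])
cv2.imwrite("pics/c7.png",o[:,:,::-1])
st=np.array([.5007,.2536]);yaw=-.1618;sx=np.array([np.cos(yaw),np.sin(yaw)]);sy=np.array([-sx[1],sx[0]])
for y in(-.062,):
    g=np.r_[st+sy*y,.37];print("to start, tool cm",(M.T@(g-p)*100).round(2),"turn",np.arctan2(M[1,2],M[0,2])-yaw)
E
```

```text
t: 5.57
tcp_pos: [0.4931, -0.207, 0.3689]
tool_rot: [-0.457, 0.541, -0.538, 0.457]
force: [-0.3, -0.2, -3.6]
finger_gap: 0.18
[-0.05876136  0.04082252 -0.0706146 ]
to start, tool cm [-39.36  -0.04  -6.79] turn -0.0031977246638684176
```

View pics/c7.png

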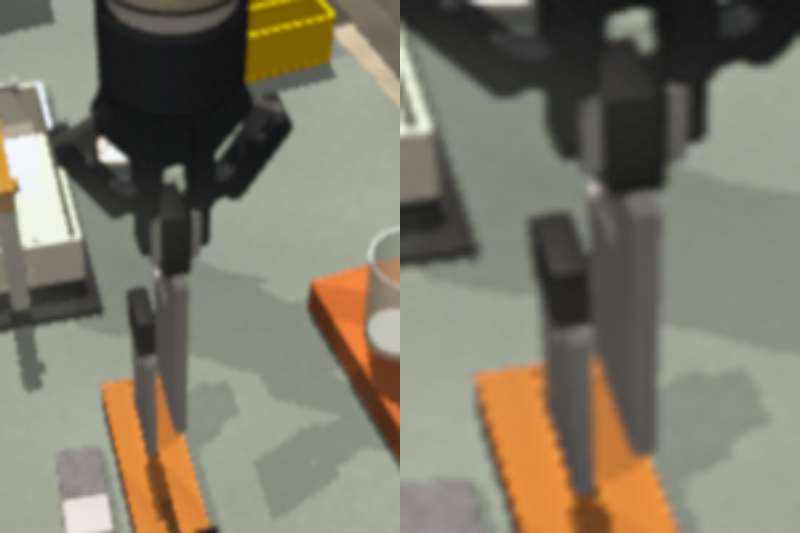

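The hanger is held plumb with the bright slot mark at its +y edge (600,190), and the weight reads 3.6 N, about 0.37 kg. Now carry it beside the pin.

```bash
python3 -m jog '[[[-0.8,-1,-0.1],0],[[-2.5,-1,-0.4],0],[[-5.5,-1,-0.9],0],[[-9,-1,-1.5],0],[[-12.5,-1,-2.2],0],[[-16,-1,-2.8],0],[[-19.5,-1,-3.4],0],[[-23,-1,-4],0],[[-26.5,-1,-4.6],0],[[-30,-1,-5.2],0],[[-33.5,-1,-5.8],0],[[-36.5,-1,-6.3],0],[[-38.5,-1,-6.65],0],[[-39.4,-1,-6.8],0],[[-39.4,-1,-6.8],0],[[-39.4,-1,-6.8],0]]'
cat >> h.py <<'E'
st=np.array([.5007,.2536]);yaw=-.1618;sx=np.array([np.cos(yaw),np.sin(yaw)]);sy=np.array([-sx[1],sx[0]])
def rep():
    m=manip.sense();p=m["tcp_pos"];M=R.from_quat(m["tool_rot"]).as_matrix();d=p[:2]-st;f=m["force"]
    print("t %.2f station x %.2f y %.2f mm, tcpz %.1f bottom~%.1f"%(m["t"],d@sx*1e3,d@sy*1e3,p[2]*1e3,p[2]*1e3-151.2),"force sx %.1f sy %.1f z %.1f"%(f[:2]@sx,f[:2]@sy,f[2]),"az err %.4f tilt"%(np.arctan2(M[1,2],M[0,2])-yaw),M[2].round(3))
    return m,M
E
python3 -c "from h import *;rep()"
```

```text
t: 7.0
tcp_pos: [0.4912, 0.192, 0.3801]
tool_rot: [0.458, -0.539, 0.539, -0.457]
force: [-0.5, -0.2, -5.0]
finger_gap: 0.181
t 7.00 station x 0.54 y -62.29 mm, tcpz 380.1 bottom~228.9 force sx -0.4 sy -0.3 z -5.0 az err -0.0021 tilt [ 0.002 -1.    -0.001]
```

```bash
python3 -m jog '[[[0,1,0],0],[[0,3,0],0],[[0,5.5,0],0],[[0,8,0],0],[[0,10.5,0],0],[[0,12.5,0],0],[[0,14,0],0],[[0,14.8,0],0],[[0,15.5,0],0],[[0,16,0],0],[[0,16.5,0],0],[[0,17,0],0],[[0,17,0],0],[[0,17,0],0],[[0,17,0],0]]'
python3 - <<'E'
from h import *
rep()
S=snap("side","pics/s3.png");T=snap("top","pics/t3.png")
o=np.hstack([cv2.resize(S["frame"][60:220,140:260],(400,533),interpolation=2),cv2.resize(T["frame"][185:285,90:190],(400,533),interpolation=2)])
cv2.imwrite("pics/c8.png",o[:,:,::-1])
E
```

```text
t: 8.25
tcp_pos: [0.4919, 0.1924, 0.2108]
tool_rot: [0.457, -0.539, 0.54, -0.458]
force: [0.1, 0.5, -4.4]
finger_gap: 0.179
t 8.25 station x 1.19 y -61.80 mm, tcpz 210.8 bottom~59.6 force sx -0.0 sy 0.5 z -4.4 az err -0.0030 tilt [-0.    -1.     0.001]
```

View pics/c8.png

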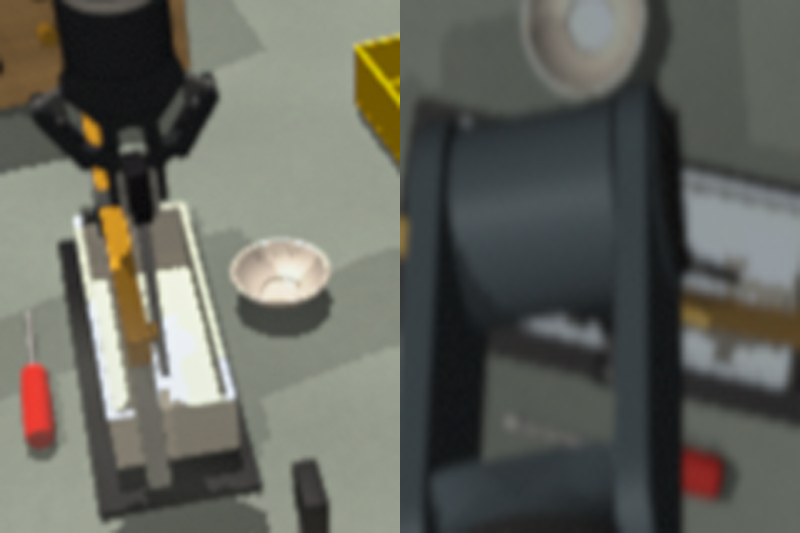

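Side view: the plate hangs inside the tank in front of the rail (brass at about (125,290), plate at (150,280)), plumb. I'll ease it sideways, feeling with short calls.

```bash
python3 -m jog '[[[-0.3,0.1,0],0],[[-0.8,0.1,0],0],[[-1.2,0.1,0],0],[[-1.5,0.1,0],0],[[-1.6,0.1,0],0],[[-1.7,0.1,0],0],[[-1.7,0.1,0],0]]' - 25 >/dev/null; python3 -c "from h import *;rep()"; python3 -m jog '[[[-0.1,0,0],0],[[-0.2,0,0],0],[[-0.3,0,0],0],[[-0.4,0,0],0],[[-0.4,0,0],0]]'; python3 -c "from h import *;rep()"
```

```text
t 8.93 station x 0.82 y -44.73 mm, tcpz 209.3 bottom~58.1 force sx 0.1 sy 0.6 z -3.5 az err -0.0027 tilt [ 0. -1. -0.]
t: 9.35
tcp_pos: [0.4951, 0.2131, 0.2093]
tool_rot: [-0.457, 0.54, -0.539, 0.457]
force: [-0.1, -0.3, -4.2]
finger_gap: 0.182
t 9.35 station x 0.96 y -40.83 mm, tcpz 209.3 bottom~58.1 force sx -0.0 sy -0.3 z -4.2 az err -0.0032 tilt [-0. -1.  0.]
```

```bash
python3 -m jog '[[[-0.1,0,0],0],[[-0.2,0,0],0],[[-0.3,0,0],0],[[-0.4,0,0],0],[[-0.4,0,0],0]]' >/dev/null; python3 -c "from h import *;rep()"
```

```text
t 9.77 station x 0.93 y -36.77 mm, tcpz 209.3 bottom~58.1 force sx 0.1 sy -0.5 z -3.6 az err -0.0031 tilt [-0. -1.  0.]
```

```bash
for i in 1; do python3 -m jog '[[[-0.15,0,0],0],[[-0.3,0,0],0],[[-0.45,0,0],0],[[-0.6,0,0],0],[[-0.6,0,0],0]]' >/dev/null; python3 -c "from h import *;rep()"; done
```

```text
t 10.18 station x 0.98 y -30.63 mm, tcpz 209.3 bottom~58.1 force sx 0.7 sy 0.3 z -4.4 az err -0.0030 tilt [-0. -1.  0.]
```

```bash
python3 -m jog '[[[-0.15,0,0],0],[[-0.3,0,0],0],[[-0.45,0,0],0],[[-0.6,0,0],0],[[-0.7,0,0],0],[[-0.7,0,0],0]]' >/dev/null; python3 -c "from h import *;rep()"
```

```text
t 10.68 station x 0.97 y -23.74 mm, tcpz 209.3 bottom~58.1 force sx -0.2 sy -0.4 z -3.6 az err -0.0030 tilt [-0. -1.  0.]
```

```bash
python3 -m jog '[[[-0.15,0,0],0],[[-0.3,0,0],0],[[-0.45,0,0],0],[[-0.6,0,0],0],[[-0.7,0,0],0],[[-0.7,0,0],0]]' >/dev/null; python3 -c "from h import *;rep()"
```

```text
t 11.18 station x 0.98 y -16.74 mm, tcpz 209.3 bottom~58.1 force sx -0.1 sy -0.1 z -3.3 az err -0.0030 tilt [-0. -1.  0.]
```

```bash
python3 -m jog '[[[-0.1,0,0],0],[[-0.2,0,0],0],[[-0.3,0,0],0],[[-0.4,0,0],0],[[-0.4,0,0],0]]' >/dev/null; python3 -c "from h import *;rep()"
```

```text
t 11.60 station x 1.02 y -12.79 mm, tcpz 209.3 bottom~58.1 force sx -0.8 sy 0.6 z -4.6 az err -0.0031 tilt [-0. -1.  0.]
```

```bash
python3 -m jog '[[[-0.1,0,0],0],[[-0.2,0,0],0],[[-0.2,0,0],0]]' >/dev/null; python3 -c "from h import *;rep()"
```

```text
t 11.85 station x 1.02 y -10.79 mm, tcpz 209.3 bottom~58.1 force sx 0.3 sy -0.4 z -3.6 az err -0.0031 tilt [-0. -1.  0.]
```

```bash
python3 -m jog '[[[-0.05,0,0],0],[[-0.1,0,0],0],[[-0.1,0,0],0]]' >/dev/null; python3 -c "from h import *;rep()"
```

```text
t 12.10 station x 1.02 y -9.91 mm, tcpz 209.3 bottom~58.1 force sx 0.4 sy -0.8 z -4.9 az err -0.0032 tilt [-0. -1.  0.]
```

```bash
python3 -m jog '[[[-0.05,0,0],0],[[-0.1,0,0],0],[[-0.1,0,0],0]]' >/dev/null; python3 -c "from h import *;rep()"
```

```text
t 12.35 station x 1.01 y -8.90 mm, tcpz 209.3 bottom~58.1 force sx -0.0 sy -0.0 z -3.5 az err -0.0032 tilt [-0. -1.  0.]
```

```bash
python3 -m jog '[[[-0.05,0,0],0],[[-0.1,0,0],0],[[-0.1,0,0],0]]' >/dev/null; python3 -c "from h import *;rep()"
```

```text
t 12.60 station x 1.02 y -7.88 mm, tcpz 209.3 bottom~58.1 force sx -0.1 sy -0.1 z -3.7 az err -0.0032 tilt [-0. -1.  0.]
```

```bash
python3 -m jog '[[[-0.05,0,0],0],[[-0.1,0,0],0],[[-0.1,0,0],0]]' >/dev/null; python3 -c "from h import *;rep()"
```

```text
t 12.85 station x 1.03 y -6.87 mm, tcpz 209.3 bottom~58.1 force sx 0.1 sy -0.2 z -3.5 az err -0.0031 tilt [-0. -1.  0.]
```

```bash
python3 -m jog '[[[-0.05,0,0],0],[[-0.1,0,0],0],[[-0.1,0,0],0]]' >/dev/null; python3 -c "from h import *;rep()"
```

```text
t 13.10 station x 1.02 y -5.89 mm, tcpz 209.3 bottom~58.1 force sx -0.1 sy 0.0 z -4.0 az err -0.0032 tilt [-0. -1.  0.]
```

```bash
python3 -m jog '[[[-0.05,0,0],0],[[-0.1,0,0],0],[[-0.1,0,0],0]]' >/dev/null; python3 -c "from h import *;rep()"
```

```text
t 13.35 station x 1.06 y -4.90 mm, tcpz 209.3 bottom~58.1 force sx 0.0 sy -0.3 z -3.6 az err -0.0032 tilt [-0. -1.  0.]
```

```bash
python3 -m jog '[[[-0.05,0,0],0],[[-0.1,0,0],0],[[-0.1,0,0],0]]' >/dev/null; python3 -c "from h import *;rep()"
```

```text
t 13.60 station x 0.99 y -4.44 mm, tcpz 209.3 bottom~58.1 force sx 0.0 sy -1.1 z -3.5 az err -0.0029 tilt [ 0.001 -1.    -0.   ]
```

```bash
python3 -m jog '[[[-0.05,0,0],0],[[-0.1,0,0],0],[[-0.1,0,0],0]]' >/dev/null; python3 -c "from h import *;rep()"
```

```text
t 13.85 station x 0.99 y -4.02 mm, tcpz 209.3 bottom~58.1 force sx 1.1 sy -4.4 z -3.4 az err -0.0026 tilt [ 0.002 -1.    -0.   ]
```

```bash
python3 -m jog '[[[-0.05,0,0],0],[[-0.1,0,0],0],[[-0.1,0,0],0]]' >/dev/null; python3 -c "from h import *;rep()"
```

```text
t 14.10 station x 0.96 y -3.73 mm, tcpz 209.2 bottom~58.0 force sx 0.9 sy -7.3 z -3.0 az err -0.0023 tilt [ 0.004 -1.    -0.001]
```

End wall felt at y ≈ -4.6 mm, which agrees with the camera estimate (-5). Back off 2 mm from contact to centre the notch, then lower.

```bash
python3 -m jog '[[[0.15,0,0],0],[[0.3,0,0],0],[[0.46,0,0],0],[[0.46,0,0],0],[[0.46,0,0],0]]' >/dev/null; python3 -c "from h import *;rep()"; python3 -m jog '[[[0,0.1,0],0],[[0,0.2,0],0],[[0,0.3,0],0],[[0,0.4,0],0],[[0,0.4,0],0]]' >/dev/null; python3 -c "from h import *;rep()"
```

```text
t 14.52 station x 1.05 y -5.95 mm, tcpz 209.4 bottom~58.2 force sx 0.1 sy 0.2 z -5.1 az err -0.0035 tilt [-0.001 -1.     0.   ]
t 14.93 station x 0.81 y -6.59 mm, tcpz 205.0 bottom~53.8 force sx -0.5 sy -0.4 z -3.9 az err -0.0032 tilt [ 0.    -1.    -0.001]
```

```bash
python3 -m jog '[[[0,0.1,0],0],[[0,0.2,0],0],[[0,0.3,0],0],[[0,0.4,0],0],[[0,0.4,0],0]]' >/dev/null; python3 -c "from h import *;rep()"
```

```text
t 15.35 station x 0.84 y -6.68 mm, tcpz 201.0 bottom~49.8 force sx -1.0 sy 0.1 z -4.1 az err -0.0033 tilt [ 0.    -1.    -0.001]
```

```bash
python3 -m jog '[[[0,0.1,0],0],[[0,0.2,0],0],[[0,0.3,0],0],[[0,0.4,0],0],[[0,0.4,0],0]]' >/dev/null; python3 -c "from h import *;rep()"
```

```text
t 15.77 station x 0.84 y -6.66 mm, tcpz 197.1 bottom~45.9 force sx -0.5 sy 0.3 z -3.0 az err -0.0032 tilt [ 0.    -1.    -0.001]
```

Past the notch's lower corners with no side load, about 2 mm above the seat.

```bash
python3 -m jog '[[[0,0.05,0],0],[[0,0.1,0],0],[[0,0.15,0],0],[[0,0.15,0],0]]' >/dev/null; python3 -c "from h import *;rep()"
```

```text
t 16.10 station x 0.95 y -6.62 mm, tcpz 195.7 bottom~44.5 force sx 0.0 sy 0.4 z -4.4 az err -0.0032 tilt [ 0. -1. -0.]
```

```bash
python3 -m jog '[[[0,0.05,0],0],[[0,0.1,0],0],[[0,0.1,0],0]]' >/dev/null; python3 -c "from h import *;rep()"
```

```text
t 16.35 station x 1.11 y -6.55 mm, tcpz 195.1 bottom~43.9 force sx 0.1 sy -1.1 z -2.9 az err -0.0032 tilt [-0. -1.  0.]
```

```bash
python3 -m jog '[[[0,0.05,0],0],[[0,0.1,0],0],[[0,0.1,0],0]]' >/dev/null; python3 -c "from h import *;rep()"
```

```text
t 16.60 station x 1.17 y -6.49 mm, tcpz 194.8 bottom~43.6 force sx -2.1 sy 0.1 z 5.6 az err -0.0031 tilt [-0.    -1.     0.001]
```

```bash
python3 -m jog '[[[0,0.05,0],0],[[0,0.1,0],0],[[0,0.1,0],0]]' >/dev/null; python3 -c "from h import *;rep()"
```

```text
t 16.85 station x 1.21 y -6.47 mm, tcpz 194.6 bottom~43.4 force sx -3.1 sy -1.7 z 10.1 az err -0.0030 tilt [-0.    -1.     0.001]
```

```bash
python3 -m jog '[[[0,-0.06,0],0],[[0,-0.12,0],0],[[0,-0.12,0],0],[[0,-0.12,0],0],[[0,-0.12,0],0],[[0,-0.12,0],0]]' - 20 >/dev/null; python3 -c "from h import *;rep()"
```

```text
t 17.35 station x 1.20 y -6.51 mm, tcpz 194.8 bottom~43.6 force sx -1.9 sy -1.4 z 6.0 az err -0.0031 tilt [-0.    -1.     0.001]
```

```bash
python3 -m jog '[[[0,0,0],0],[[0,0,0],0],[[0,0,0],0],[[0,0,0],0],[[0,0,0],0],[[0,0,0],0]]' 4; python3 -c "
from h import *;rep()
S=snap('side');cv2.imwrite('pics/c9.png',cv2.resize(S['frame'][80:200,140:240],(500,600),interpolation=2)[:,:,::-1])"
```

```text
t: 17.85
tcp_pos: [0.5007, 0.2469, 0.1938]
tool_rot: [-0.457, 0.54, -0.539, 0.457]
force: [-0.4, -0.0, -0.0]
finger_gap: 0.467
t 17.85 station x 1.07 y -6.57 mm, tcpz 193.8 bottom~42.6 force sx -0.3 sy -0.1 z -0.0 az err -0.0032 tilt [ 0. -1. -0.]
```

View pics/c9.png

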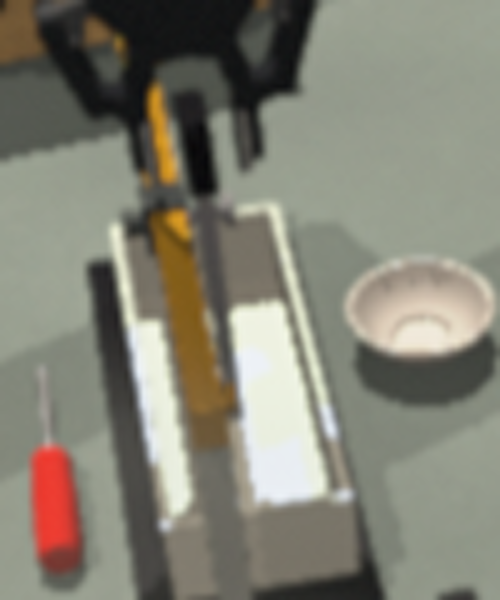

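Fingers are clear on both sides of the grip block (about (195,150)), the hanger hangs on the pin and the tool force is zero. Retreat straight up.

```bash
python3 -m jog '[[[0,-0.5,0],0],[[0,-1.2,0],0],[[0,-2.5,0],0],[[0,-4,0],0],[[0,-6,0],0],[[0,-8,0],0],[[0,-10,0],0],[[0,-12,0],0],[[0,-14,0],0],[[0,-14.5,0],0],[[0,-15,0],0],[[0,-15,0],0],[[0,-15,0],0],[[0,-15,0],0],[[0,-15,0],0],[[0,-15,0],0]]'; python3 -c "
from h import *;rep()
S=snap('side');a=S['frame'][80:200,140:240]
S=snap('side');b=S['frame'];print('moved',abs(a.astype(int)-b[80:200,140:240]).max())
for z in(.044+.185,.044+.145): print(proj(S,[np.r_[st+sy*(-.0066+y)+sx*x,z] for y,x in((-.02,0),(.02,0))]).round(1).tolist())
cv2.imwrite('pics/c10.png',np.hstack([cv2.resize(a,(400,480),interpolation=2),cv2.resize(b[180:384,200:370],(400,480))])[:,:,::-1])"
```

```text
t: 19.23
tcp_pos: [0.5002, 0.2468, 0.343]
tool_rot: [-0.458, 0.54, -0.539, 0.456]
force: [-0.1, -0.5, 0.1]
finger_gap: 0.469
t 19.23 station x 0.64 y -6.75 mm, tcpz 343.0 bottom~191.8 force sx -0.0 sy -0.5 z 0.1 az err -0.0032 tilt [ 0.001 -1.    -0.002]
moved 9
[[178.2, 106.6], [176.2, 97.6]]
[[180.1, 119.7], [178.1, 110.6]]
```

View pics/c10.png

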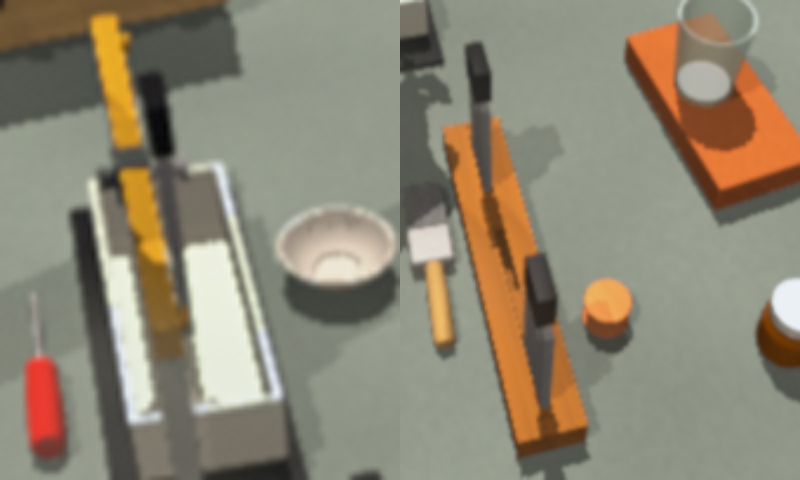

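The hanger hangs alone on the pin, plumb. Its grip block is at px (179, 98–117), where the geometry predicts it, and the neighbours are undisturbed. Let it settle, then hand in.

```bash
python3 -m jog '[[[0,0,0],0],[[0,0,0],0],[[0,0,0],0],[[0,0,0],0],[[0,0,0],0],[[0,0,0],0],[[0,0,0],0],[[0,0,0],0],[[0,0,0],0],[[0,0,0],0],[[0,0,0],0],[[0,0,0],0]]'; python3 -c "
from station import workorder;print(workorder.sign_off())"
```

```text
t: 20.33
tcp_pos: [0.5006, 0.2469, 0.344]
tool_rot: [-0.457, 0.54, -0.539, 0.457]
force: [-0.3, 0.2, -0.1]
finger_gap: 0.468
the job is handed in; nothing more can be done
None
```

The slotted hanger, from the middle pocket, is hanging released and plumb on the pin, and I handed the job in at about 20 s.

- **Choosing the hanger:** the cameras saw the plates almost edge-on. I chose the middle one from a bright spot at its slot mouth and another at the slot's inner end. One brightness dip on the end hanger farthest from the station in the top view hinted the other way. The slot then slid freely over the pin, which settled it.
- **Finding the pin:** I felt the slot's end wall at y ≈ -4.6 mm, against about -5 mm expected from the pictures. The push read at most about 7 N.
- **Seating:** I backed off 2 mm to centre the notch and lowered until it bore on the pin. The tool read up to about 10 N upward, roughly 14 N on the pin with the hanger's weight. I eased it up slightly before opening the fingers.
- **Last checks:** the tool force was about zero after release and the arm was 15 cm clear. The grip block sat where the geometry predicts in the image. Two frames in a row differed only by noise. The other hangers looked undisturbed, as did the bench things in the final views.

The hand-in gave no verdict, and I had no direct reading of the contact force between hanger and station.

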